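Level a display shelf in the second-hand shop

ROBOT

A 7-joint arm with a two-finger parallel gripper is mounted at the origin on the work surface. World frame = base frame: x ahead of the robot, y to its left, z up, the work surface at z = 0. Lengths are in m, angles in rad, forces in N, time in s.
With the tool pointing down it reaches from about 0.425 to 0.925 m from the base axis. Payload 6.8 kg.
Tool frame: the origin (TCP) lies on the centre line of the jaws, within the pads' length; the fingertips stand bot.tip_reach ahead of it and the grasp point (between the pads) lies 3 mm ahead of it (bot.tip_reach is the distance from the TCP to the fingertips, in m); z points along the fingers, y is the line along which they close (so a half turn about z gives the same grasp; the last joint's range is limited). The gripper opens to 85 mm and grips with 20 to 120 N. Pads are 22 mm wide; open, the fingers measure 114 mm over their backs; the gripper's body (76 mm by 85 mm) begins 54 mm behind the grasp point. The pads swing forward as they close: fully open they stand 13 mm farther back than shut.
Start: joints at [-1.436, 0.477, 0.022, 1.555, -0.011, 1.109, -0.083], TCP at [0.162, 0.655, 0.228] pointing down, gripper open.
Joint ranges: [-2.96, 2.96], [-0.34, 2.1], [-1.41, 1.46], [0.24, 2.44], [-1.37, 4.51], [0.17, 1.92], [-2.96, 2.96]. Speed limits (rad/s): [2.39, 2.39, 3.14, 3.14, 3.14, 3.14, 3.14].

INTERFACE

Orientations are given as a unit quaternion [w, x, y, z].
In Python, from station import bot gives the robot as it stands.
- The arm moves only by the tool jog_arm, never from a script. Its argument "deltas" is a list of rows, each a list of 7 numbers: the shift along the world's x, y, z in m, then the turn, a rotation vector about the world's x, y, z in rad, then the opening, from 0 (shut) to 1 (fully open). In form: [[x, y, z, rx, ry, rz, grip], ...]. A call has 1 to 10 rows; each row shifts and turns the commanded pose from where the row before left it; what a row does not reach is not made up. A row lasts 1/10 s, in which the tool goes at most 50 mm and 8.59 degrees, less where a joint would pass 70% of its speed; a pose out of reach is approached as far as the arm can. A call with a gripper value outside its range is refused whole. The fingers move at their own pace and stop on an object; "newtons" is the grip in N (left out, the last holds). Time passes only in rows, so rows that do not move let the fingers close. It gives the time, the measured TCP pose, the force, the opening and the grip force at its end, in the units of the state.
- bot.get_obs(): the state, without advancing time (a new reading comes with each control period).
- bot.read_camera(name): name is "scene" or "top" or "wrist"; returns a dict with "img" (384x512x3 uint8, red, green, blue), "K" (3x3 intrinsics, pixels), "eye" and "attitude" of the camera in the world. Camera axes: x right, y down, z forward; pixel columns grow to the right and rows downward; lengths in m; the calibration is good to about 2 mm. A picture is of the moment at which its call begins. There is no depth.
- bot.hand_in(): hands the job in; it is judged then, once.
The state is a dict: "t": time; "q": joint angles; "joint_vel": joint speeds; "joint_torque": joint torques, N m; "eef_pos": TCP position; "tool_rot": TCP orientation; "contact_force": force on the tool from outside, world axes, zero at the start; "torque": the same for the moment, N m; "gripper_width": opening from 0.0 (shut) to 1.0 (fully open); "grasp_force": force on a finger pad.
Only numpy, scipy, OpenCV 4.12 (cv2) and the standard library are available. Lean on these libraries where they do the work, as an engineer would, in place of code of your own. Each camera call takes 0.05 s, during which the arm holds its last target. There are 200 camera calls.

TASK

The wooden display shelf on the sales table droops at the end that stands on the screw foot. Lay the spirit level on the shelf along its length, turn the black wing knob of the foot until the bubble stands between the two lines of the vial, then press the level down on the shelf with a light, steady push of about 10 N and finish like that, still pressing, with the bubble between its lines. Set the level down gently, and leave the other things on the table where they stand.

Things in the scene. Friction and masses are not known exactly. Their poses are not given: they have to be found in the camera images.
- level_mid (a point): Middle of the spirit level (half-way along, across and up): a loose aluminium bar, black end caps, 200 long (its x), 28 wide (y), 45 high (z), 0.2 to 0.4 kg, lying on the table right way up. In the middle of its top a yellow-green vial, 66 long, with two black lines; beyond 34 from the middle the top is solid aluminium. It may be laid either way round.
- bubble (a joint): The pale bubble's middle along the vial, in m from the vial's middle, positive towards the level's +x, -0.021 to 0.021. The bubble is 18 long, the lines 24 apart, so it stands between them within 3 mm of 0. It runs to the higher end, settles in about 1.5 s and moves 1.65 mm for each mrad of slope along the level.
- shelf_top (a point): Centre of the shelf's upper face: a brown wooden board 385 long (its y axis), 170 wide (x), 18 thick, upper face about 72 above the table. It pivots on two fixed legs near its +y end; the screw foot stands under its -y end. At the start the foot's end is low by a few mm.
- level_spot (a point): A good place for the level's middle, on the shelf's upper face, 57 from its centre towards the fixed legs (+y); axes as those of shelf_top, the level lies along y. There the level's end is 117 from the foot's axis.
- wing_mid (a point): Middle of the black wing knob on top of the levelling foot, 110 above the table on the foot's upright axis (it neither rises nor sinks): an upright bar 62 long (its x), 14 wide (y), 30 high (z, 15 above and below this point), with a 24 mm collar just beneath it, some 15 clear above the shelf. Turning takes about 0.12 N m, either way; it stays where it is left.
- foot_end (a point): Where the levelling foot passes through the shelf, on the board's upper face. Turning the wing knob clockwise seen from above raises this end, 8 mm per full turn (330 from the pivot), and moves the bubble of a level lying along the shelf 6.4 mm per rad towards this end. At the start it is low and needs 1 to 3.1 rad, so mostly several grasps.
- domino_box: Bystander: flat dark wooden box, 190 x 50 x 32, loose, near the level. Origin at its underside.
- cup_saucer: Bystander: white cup on a saucer, 140 across, 61 high, loose. Origin at its underside.
- vase: Bystander: blue vase, 84 across, 158 high, loose. Origin at its underside.
- teapot: Bystander: white teapot, about 190 over spout and handle (y), 133 high, loose, behind the shelf. Origin at its underside.
- figurine: Bystander: small brass figure, 60 across, 124 high, loose, behind the shelf. Origin at its underside.
- camera: Bystander: old camera, 130 wide, 100 high, loose. Origin at its underside.
- books: Bystander: pile of three books, about 135 x 200 x 74, loose, left of the shelf. Origin at its underside.
Not all that is in view belongs to the job. Of the things that look like the part that bears level_mid, take the one that is farthest to the robot's right at the start.

How it is judged:
On the way, in this order (a step that is already met when the one before it is completed fails the run):
1. the level lies free on the shelf, along it, and its bubble shows the slope (z of level_mid in the frame of shelf_top between 0.017 and 0.028 m and x of level_mid in the frame of shelf_top between -0.08 and 0.08 m and y of level_mid in the frame of shelf_top between -0.15 and 0.15 m and angle between the x axis of level_mid and the y axis of shelf_top, either way round below 0.25 rad and angle between level_mid's own z axis and vertical below 0.06 rad and contact force between the fingers and level below 0.5 N and (value of joint bubble above 0.0045 m or value of joint bubble below -0.0045 m)), for 0.3 s.
2. the foot has been turned until the bubble stands between the lines, the level lying free on the shelf (z of level_mid in the frame of shelf_top between 0.017 and 0.028 m and angle between the x axis of level_mid and the y axis of shelf_top, either way round below 0.25 rad and contact force between the fingers and level below 0.5 N and contact force between level and shelf above 0.5 N and value of joint bubble between -0.003 and 0.003 m), for 0.5 s.
At the end, for the whole second after the job is handed in: The level lies flat on the shelf, along it within 0.25 rad; the bubble is within 3 mm of the middle and the shelf level within 3 mrad; the fingers press on the level (over 3 N) so that it bears on the shelf with 7.5 to 40 N, its weight included; the program ends pressing (z of level_mid in the frame of shelf_top between 0.017 and 0.028 m and x of level_mid in the frame of shelf_top between -0.08 and 0.08 m and y of level_mid in the frame of shelf_top between -0.15 and 0.15 m and angle between the x axis of level_mid and the y axis of shelf_top, either way round below 0.25 rad and angle between level_mid's own z axis and vertical below 0.06 rad and value of joint bubble between -0.003 and 0.003 m and angle between shelf_top's own z axis and vertical below 0.003 rad and contact force between the fingers and level above 3 N and contact force between level and shelf between 7.5 and 40 N and linear speed of level below 0.02 m/s); the arm keeps its last pose, push and grip.
It fails at once if the level is dropped on or rammed against the shelf (contact force between level and shelf above 90 N).
It fails at once if one of the other things on the table is pushed away by more than 30 mm (distance of any of domino_box, cup_saucer, vase, teapot, figurine, camera, books from where it was at the start of the episode above 0.03 m).
It fails at once if the vase, the figurine or the teapot is tipped (angle between any of vase, teapot, figurine's own z axis and vertical above 0.35 rad).
It also fails if it takes over 67 s, if anything falls off the work surface, if the arm or the gripper's body presses on something with over 40 N, if the wrist force passes 120 N, or if a joint passes its speed limit or range.

## Working session

There is one attempt and no reset: what is moved stays moved. The work goes in short steps, Python scripts to look and compute and a tool call to move; the robot and the scene stay as the last step left them, time stands still between calls to the robot, and variables do not carry over. Pictures are saved under pics/ and viewed, at most 10 in all, crops included, and the job is handed in when it is done.

Besides the shell and the picture viewer there is one more tool, called in YAML: its name, and indented under it one key for each argument. jog_arm: Moves the arm, as the interface text tells. Its arguments: {"type":"object","properties":{"deltas":{"type":"array"},"newtons":{"type":"number"}},"required":["deltas"]}

```bash
mkdir -p pics; ls
cat > h.py <<'E'
from station import bot
import numpy as np, cv2
from scipy.spatial.transform import Rotation as R
def rot(a):
    a=np.array(a,float)
    return a if a.shape==(3,3) else R.from_quat(a[[1,2,3,0]]).as_matrix()
def ray(c,u,v):
    d=rot(c["attitude"])@np.linalg.inv(c["K"])@[u,v,1.]
    return np.array(c["eye"]),d
def onz(c,u,v,z):
    e,d=ray(c,u,v); return e+d*(z-e[2])/d[2]
def proj(c,p):
    q=np.array(c["K"])@rot(c["attitude"]).T@(np.array(p)-c["eye"]); return q[:2]/q[2]
def save(c,n): cv2.imwrite("pics/"+n,c["img"][:,:,::-1])
E
python3 - <<'E'
from h import *
o=bot.get_obs()
print({k:np.round(v,3) for k,v in o.items()},bot.tip_reach)
ims=[]
for n in("top","scene"):
    c=bot.read_camera(n); save(c,n+"0.png"); print(n,c["K"],c["eye"],c["attitude"])
E
```

```text
pics
{'t': np.float64(0.0), 'q': array([-1.436,  0.478,  0.022,  1.556, -0.012,  1.109, -0.083]), 'joint_vel': array([-0.002, -0.   , -0.001, -0.   , -0.   ,  0.001,  0.   ]), 'joint_torque': array([-0.0000e+00, -5.9645e+01,  1.6080e+00, -2.8118e+01,  1.3000e-02,
        1.0000e-02, -0.0000e+00]), 'eef_pos': array([0.162, 0.655, 0.227]), 'tool_rot': array([-0.   ,  0.121,  0.993, -0.001]), 'contact_force': array([-0.075,  0.428,  0.125]), 'torque': array([-0.035, -0.005, -0.004]), 'grasp_force': np.float64(0.0), 'gripper_width': np.float64(1.0)} 0.022
top [[384.22007138   0.         252.81099851]
 [  0.         384.22007138 187.97715588]
 [  0.           0.           1.        ]] [0.39695852 0.05492319 1.20400194] [-0.04498487  0.70820989 -0.70194126  0.06077488]
scene [[412.59184594   0.         253.21982736]
 [  0.         412.59184594 186.00112721]
 [  0.           0.           1.        ]] [0.97896769 0.5836086  1.25387806] [-0.092424    0.34119779  0.90191064 -0.24819161]
```

View pics/top0.png

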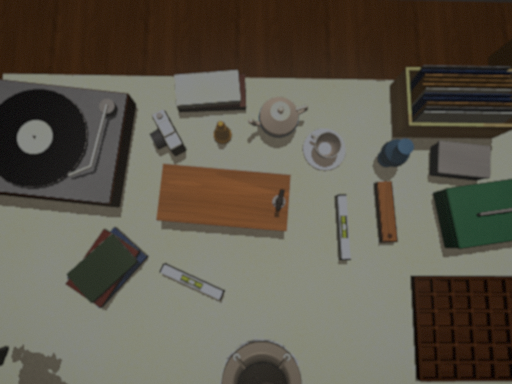

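View pics/scene0.png

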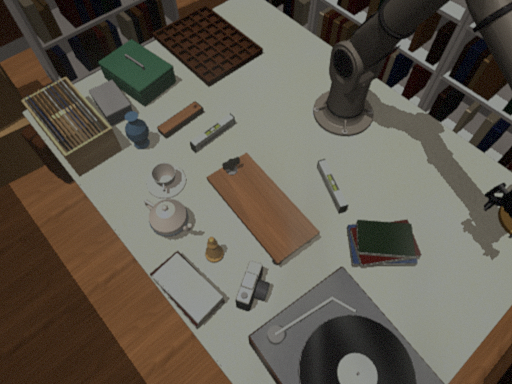

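Two things look like the level in the top view: (344,227) and (192,282). Image right is the robot's right (-y), so the one at (344,227), beside the domino box, is the one meant. I'll confirm it in a crop while measuring.

Run:
```python
from h import *
c=bot.read_camera("top"); im=c["img"]; hsv=cv2.cvtColor(im,cv2.COLOR_RGB2HSV)
print("bg",hsv[300,300],"lvl",hsv[210,343],hsv[250,345],"shelf",hsv[195,200],"wing",hsv[205,279])
def rect(m,box,z,name):
    x0,y0,x1,y1=box; mm=np.zeros_like(m); mm[y0:y1,x0:x1]=m[y0:y1,x0:x1]
    n=max(cv2.findContours(mm,cv2.RETR_EXTERNAL,cv2.CHAIN_APPROX_NONE)[0],key=cv2.contourArea)
    b=cv2.boxPoints(cv2.minAreaRect(n)); P=np.array([onz(c,*p,z) for p in b])[:,:2]
    e=[P[1]-P[0],P[2]-P[1]]; L=max(e,key=np.linalg.norm)
    print(name,b.mean(0).round(1),"ctr",P.mean(0).round(4),"dims",[np.linalg.norm(v).round(3) for v in e],"yaw",np.degrees(np.arctan2(L[1],L[0])).round(1))
    return P
br=cv2.inRange(hsv,(3,90,60),(18,255,255))
rect(br,(140,150,310,245),.072,"shelf")
rect(br,(365,170,410,255),.032,"domino")
bg=cv2.inRange(hsv,(22,15,90),(50,255,255))
S=hsv[...,1]; 
rect(((S<22)|(hsv[...,2]<70)).astype(np.uint8)*255,(325,185,362,270),.045,"level")
rect(cv2.inRange(hsv,(25,120,60),(45,255,255)),(325,185,362,270),.045,"vial")
rect((hsv[...,2]<70).astype(np.uint8)*255,(262,180,296,222),.12,"wing")
a=cv2.resize(im[175:275,300:400],(500,500),interpolation=cv2.INTER_CUBIC);b=cv2.resize(im[165:240,250:300],(300,450),interpolation=cv2.INTER_CUBIC)
o=np.zeros((500,800,3),np.uint8);o[:,:500]=a;o[:450,500:]=b
cv2.imwrite("pics/crop1.png",o[:,:,::-1])
```

```text
bg [ 34  28 137] lvl [111  13 142] [107  13 142] shelf [ 13 160 115] wing [13 50 46]
shelf [223.5 197.5] ctr [0.5394 0.1165] dims [np.float64(0.17), np.float64(0.389)] yaw -94.4
domino [386.4 211.2] ctr [ 0.5069 -0.3829] dims [np.float64(0.047), np.float64(0.187)] yaw -177.0
level [343.3 226.8] ctr [ 0.4575 -0.2447] dims [np.float64(0.041), np.float64(0.199)] yaw -178.1
vial [344.  233.5] ctr [ 0.4361 -0.2463] dims [np.float64(0.006), np.float64(0.015)] yaw 178.4
wing [279.  202.4] ctr [ 0.52   -0.0434] dims [np.float64(0.073), np.float64(0.018)] yaw -5.8
```

View pics/crop1.png

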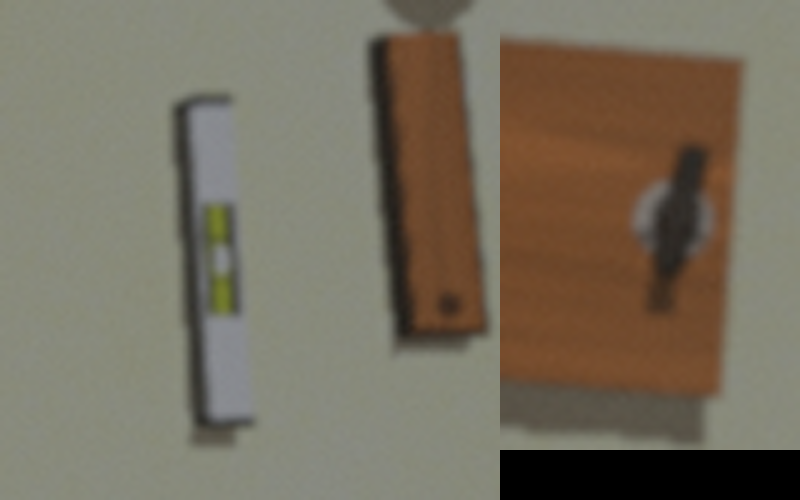

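The crop shows the right-hand level at full-image (344,227), with its vial and bubble in the middle. The wing knob is at about (280,200), near the shelf's right end. I'll set out now.

jog_arm:
  deltas:
    - [0.032,-0.034,0,0,0,0,1]
    - [0.032,-0.034,0,0,0,0,1]
    - [0.032,-0.034,0,0,0,0,1]
    - [0.032,-0.034,0,0,0,0,1]
    - [0.032,-0.034,0,0,0,0,1]
    - [0.032,-0.034,0,0,0,0,1]
    - [0.032,-0.034,0,0,0,0,1]
    - [0.032,-0.034,0,0,0,0,1]
    - [0.032,-0.034,0,0,0,0,1]
  newtons: 40

```text
t: 1.05
eef_pos: [0.4512, 0.3476, 0.2276]
tool_rot: [-0.0, 0.121, 0.993, -0.0]
contact_force: [0.6, 0.3, 0.3]
gripper_width: 0.999
grasp_force: 0.0
```

Run:
```python
from h import *
c=bot.read_camera("top")
f=lambda a,b:np.degrees(np.arctan2(*(a-b)[[1,0]]))
a,b=onz(c,342.4,194.6,.045),onz(c,346,259.6,.045); print("level",((a+b)/2).round(4),f(a,b),np.linalg.norm(a-b))
a,b=onz(c,282,189.5,.125),onz(c,278,210.8,.125); print("wing",((a+b)/2).round(4),f(a,b),np.linalg.norm(a-b))
print("collar",onz(c,278.8,201.7,.095).round(4))
o=bot.get_obs();print(o["q"].round(3),o["eef_pos"].round(3),o["tool_rot"].round(3))
```

```text
level [ 0.4565 -0.2474  0.045 ] 1.5717546398341364 0.1956921682724831
wing [ 0.5259 -0.0459  0.125 ] -10.75569910006459 0.061916954301532566
collar [ 0.5248 -0.0452  0.095 ]
[-0.886  0.304  0.168  1.822 -0.052  1.02   0.619] [0.458 0.339 0.228] [ 0.002  0.126  0.992 -0.002]
```

jog_arm:
  deltas:
    - [0,-0.03,0,0,0,0,1]
    - [0,-0.045,0,0,0,0,1]
    - [0,-0.045,0,0,0,0,1]
    - [0,-0.045,0,0,0,0.03,1]
    - [0,-0.045,0,0,0,0.03,1]
    - [0,-0.045,0,0,0,0.03,1]
    - [0,-0.045,0,0,0,0.03,1]
    - [0,-0.045,0,0,0,0.03,1]
    - [0,-0.045,0,0,0,0.03,1]
    - [0,-0.045,0,0,0,0.03,1]

```text
t: 2.1
eef_pos: [0.4499, -0.0873, 0.2278]
tool_rot: [0.0, 0.016, 1.0, 0.0]
contact_force: [1.0, -0.3, -0.8]
gripper_width: 0.998
grasp_force: 0.0
```

jog_arm:
  deltas:
    - [0,-0.045,0,0,0,0.03,1]
    - [0,-0.045,0,0,0,0.03,1]
    - [0,-0.04,-0.01,0,0,0,1]
    - [0,-0.02,-0.02,0,0,0,1]
    - [0,-0.005,-0.02,0,0,0,1]
    - [0,0,0,0,0,0,1]
    - [0,0,0,0,0,0,1]

```text
t: 2.8
eef_pos: [0.4502, -0.2403, 0.1777]
tool_rot: [-0.001, -0.014, 1.0, 0.0]
contact_force: [0.1, -0.4, -0.2]
gripper_width: 1.0
grasp_force: 0.0
```

Run:
```python
from h import *
c=bot.read_camera("wrist"); save(c,"w1.png"); im=c["img"]; hsv=cv2.cvtColor(im,cv2.COLOR_RGB2HSV)
o=bot.get_obs();print(o["q"].round(3),o["eef_pos"].round(4),o["tool_rot"].round(4))
m=cv2.inRange(hsv,(25,100,50),(45,255,255))
n=max(cv2.findContours(cv2.morphologyEx(m,cv2.MORPH_CLOSE,np.ones((25,25))),0,1)[0],key=cv2.contourArea);b=cv2.boxPoints(cv2.minAreaRect(n))
P=np.array([onz(c,*p,.045) for p in b]);print(b.round(),P.mean(0).round(4),P.round(4).tolist())
```

```text
[-0.071  0.288  0.526  2.022 -0.187  0.877  2.157] [ 0.4507 -0.2402  0.1783] [ 2.000e-04 -1.400e-02  9.999e-01  1.000e-04]
[[245. 213.]
 [245. 150.]
 [258. 150.]
 [258. 213.]] [ 0.456  -0.2454  0.045 ] [[0.4883, -0.2512, 0.045], [0.424, -0.2522, 0.045], [0.4237, -0.2399, 0.045], [0.488, -0.2381, 0.045]]
```

View pics/w1.png

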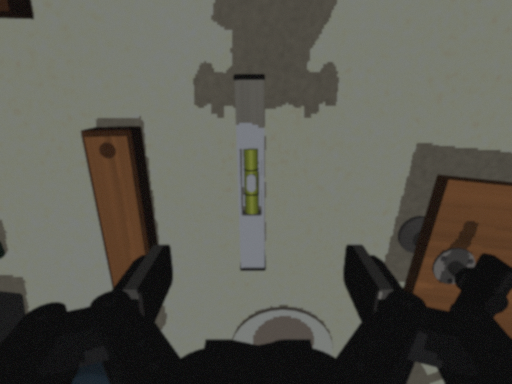

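The wrist view shows the level running from about (249,75) to (253,268), with the vial at (251,182). That puts it at (0.456, -0.2455), almost square to the jaws. Descend and grip.

jog_arm:
  deltas:
    - [0.006,-0.005,-0.03,0,0,0,1]
    - [0,0,-0.04,0,0,0,1]
    - [0,0,-0.04,0,0,0,1]
    - [0,0,-0.02,0,0,0,1]
    - [0,0,-0.014,0,0,0,0.7]
    - [0,0,0,0,0,0,0]
    - [0,0,0,0,0,0,0]
    - [0,0,0,0,0,0,0]
    - [0,0,0,0,0,0,0]
    - [0,0,0,0,0,0,0]
  newtons: 40

```text
t: 3.85
eef_pos: [0.4575, -0.2462, 0.0353]
tool_rot: [0.001, -0.014, 1.0, -0.0]
contact_force: [-0.5, -0.8, 7.2]
gripper_width: 0.312
grasp_force: 39.4
```

jog_arm:
  deltas:
    - [0,0,0,0,0,0,0]
    - [0,0,0,0,0,0,0]
    - [0,0,0.02,0,0,0,0]
    - [0,0,0.03,0,0,0,0]
    - [0,0,0.04,0,0,0,0]
    - [0,0,0.04,0,0,0,0]
    - [0,0,0.03,0,0,0,0]
    - [0,0,0,0,0,0,0]
    - [0,0,0,0,0,0,0]

```text
t: 4.75
eef_pos: [0.4563, -0.2454, 0.1941]
tool_rot: [0.001, -0.014, 1.0, 0.0]
contact_force: [-0.4, 0.2, -4.2]
gripper_width: 0.311
grasp_force: 40.8
```

jog_arm:
  deltas:
    - [0.007,0.02,0,0,0,-0.1,0]
    - [0.007,0.035,0,0,0,-0.14,0]
    - [0.007,0.035,0,0,0,-0.14,0]
    - [0.007,0.035,0,0,0,-0.14,0]
    - [0.007,0.035,0,0,0,-0.14,0]
    - [0.007,0.035,0,0,0,-0.14,0]
    - [0.007,0.035,0,0,0,-0.14,0]
    - [0.007,0.035,0,0,0,-0.14,0]
    - [0.007,0.035,0,0,0,-0.14,0]
    - [0.007,0.035,0,0,0,-0.14,0]

```text
t: 5.75
eef_pos: [0.5249, 0.0904, 0.1919]
tool_rot: [-0.001, 0.62, 0.784, -0.001]
contact_force: [1.8, 0.2, -3.3]
gripper_width: 0.311
grasp_force: 40.8
```

jog_arm:
  deltas:
    - [0.007,0.035,0,0,0,-0.14,0]
    - [0.007,0.03,0,0,0,-0.1,0]
    - [0.004,0.02,0,0,0,-0.075,0]
    - [0,0,0,0,0,0,0]
    - [0,0,0,0,0,0,0]

```text
t: 6.25
eef_pos: [0.543, 0.1739, 0.1919]
tool_rot: [-0.0, 0.733, 0.68, -0.002]
contact_force: [-0.4, -0.3, -2.8]
gripper_width: 0.309
grasp_force: 40.8
```

Run:
```python
from h import *
o=bot.get_obs();print(o["t"],o["q"].round(3),o["eef_pos"].round(4),R.from_quat(o["tool_rot"][[1,2,3,0]]).as_matrix().round(3))
c=bot.read_camera("wrist"); save(c,"w2.png"); 
hsv=cv2.cvtColor(c["img"],cv2.COLOR_RGB2HSV)
m=cv2.inRange(hsv,(3,90,60),(18,255,255))
n=max(cv2.findContours(m,0,1)[0],key=cv2.contourArea);b=cv2.boxPoints(cv2.minAreaRect(n))
P=np.array([onz(c,*p,.072) for p in b]);print(b.round(),P.round(3).tolist())
c=bot.read_camera("scene"); save(c,"s2.png")
```

```text
6.25 [-0.982  0.419  0.734  1.882 -0.335  0.971 -0.173] [0.543  0.1739 0.1919] [[ 0.075  0.997 -0.003]
 [ 0.997 -0.075 -0.002]
 [-0.003 -0.003 -1.   ]]
[[154.  19.]
 [366.  19.]
 [366. 285.]
 [154. 285.]] [[0.471, 0.314, 0.072], [0.638, 0.301, 0.072], [0.648, 0.052, 0.072], [0.426, 0.068, 0.072]]
```

View pics/w2.png

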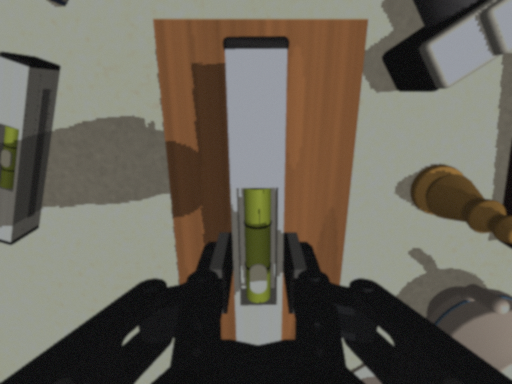

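The wrist view shows the level in the jaws, square to the shelf and centred over it (level top at (257,190), shelf edges at columns 155 and 365). Lower gently.

jog_arm:
  deltas:
    - [0,0,-0.02,0,0,0,0]
    - [0,0,-0.025,0,0,0,0]
    - [0,0,-0.02,0,0,0,0]
    - [0,0,-0.01,0,0,0,0]
    - [0,0,-0.003,0,0,0,0]
    - [0,0,0,0,0,0,0]
    - [0,0,-0.001,0,0,0,0]
    - [0,0,-0.001,0,0,0,0]
    - [0,0,-0.001,0,0,0,0]
    - [0,0,0,0,0,0,0]

```text
t: 7.35
eef_pos: [0.5443, 0.1744, 0.1129]
tool_rot: [-0.0, 0.734, 0.679, 0.0]
contact_force: [0.5, -0.8, -3.3]
gripper_width: 0.311
grasp_force: 40.8
```

jog_arm:
  deltas:
    - [0,0,-0.001,0,0,0,0]
    - [0,0,-0.001,0,0,0,0]
    - [0,0,-0.001,0,0,0,0]
    - [0,0,-0.001,0,0,0,0]
    - [0,0,0,0,0,0,0]

```text
t: 7.85
eef_pos: [0.5442, 0.1742, 0.1085]
tool_rot: [-0.0, 0.734, 0.679, -0.0]
contact_force: [-0.4, 0.1, -3.4]
gripper_width: 0.31
grasp_force: 40.8
```

jog_arm:
  deltas:
    - [0,0,-0.001,0,0,0,0]
    - [0,0,-0.001,0,0,0,0]
    - [0,0,0,0,0,0,0]

```text
t: 8.15
eef_pos: [0.5443, 0.1742, 0.1066]
tool_rot: [0.0, 0.734, 0.679, 0.0]
contact_force: [-0.7, 0.1, -2.0]
gripper_width: 0.308
grasp_force: 40.9
```

jog_arm:
  deltas:
    - [0,0,-0.001,0,0,0,0]
    - [0,0,0,0,0,0,0]

```text
t: 8.35
eef_pos: [0.5445, 0.1742, 0.1064]
tool_rot: [-0.0, 0.734, 0.679, 0.0]
contact_force: [-2.1, -0.8, 3.9]
gripper_width: 0.306
grasp_force: 41.6
```

jog_arm:
  deltas:
    - [0,0,0,0,0,0,0.4]
    - [0,0,0,0,0,0,0.6]
    - [0,0,0,0,0,0,0.8]
    - [0,0,0,0,0,0,0.8]
    - [0,0,0.02,0,0,0,0.9]
    - [0,0,0.03,0,0,0,1]
    - [0,0,0.04,0,0,0,1]
    - [0,-0.04,0.02,0,0,0,1]
    - [0,-0.04,0,0,0,0,1]
    - [0,0,0,0,0,0,1]

```text
t: 9.35
eef_pos: [0.5446, 0.0877, 0.2171]
tool_rot: [0.001, 0.737, 0.676, 0.001]
contact_force: [-1.0, -0.9, -0.6]
gripper_width: 1.003
grasp_force: 0.0
```

```bash
cat >> h.py <<'E'
def bubble(c,name=None):
    "offset of pale bubble from vial middle along shelf +y, m"
    hsv=cv2.cvtColor(c["img"],cv2.COLOR_RGB2HSV); u,v=proj(c,(.544,.174,.117))
    box=np.zeros(hsv.shape[:2],np.uint8); cv2.circle(box,(int(u),int(v)),int(np.linalg.norm(proj(c,(.544,.224,.117))-[u,v])),255,-1)
    m=cv2.inRange(hsv,(25,100,40),(45,255,255))&box
    p=np.column_stack(np.nonzero(m))[:,::-1]
    a=np.array([.075,.997,0])
    s=np.array([(onz(c,*q,.115)-[.544,.174,.115])@a for q in p])
    h=np.sort(s); e=(np.percentile(h,.5)+np.percentile(h,99.5))/2
    b=np.arange(h[0],h[-1],.002); n=np.histogram(h,b)[0]
    print("vial mid %.4f span %.4f"%(e,h[-1]-h[0]),"counts",n, "at",((b[:-1]+.001-e)*1e3).round(0).astype(int))
E
python3 - <<'E'
from h import *
o=bot.get_obs();print(o["t"],o["q"].round(3),o["eef_pos"].round(4))
c=bot.read_camera("wrist"); save(c,"w3.png"); bubble(c)
c=bot.read_camera("top"); save(c,"t3.png"); bubble(c)
E
```

```text
9.35 [-0.892  0.355  0.784  1.905 -0.295  0.998 -0.064] [0.5446 0.0877 0.2171]
vial mid 0.0029 span 0.0654 counts [42 34 42 40 35 45 30 45 34 45 47 32 48 48 32 48 48 45 34 48 23  5  2  2
  3  3  4  7 18 40 45 45] at [-32 -30 -28 -26 -24 -22 -20 -18 -16 -14 -12 -10  -8  -6  -4  -2   0   2
   4   6   8  10  12  14  16  18  20  22  24  26  28  30]
vial mid 0.0306 span 0.0060 counts [3 4] at [-2  0]
```

View pics/w3.png

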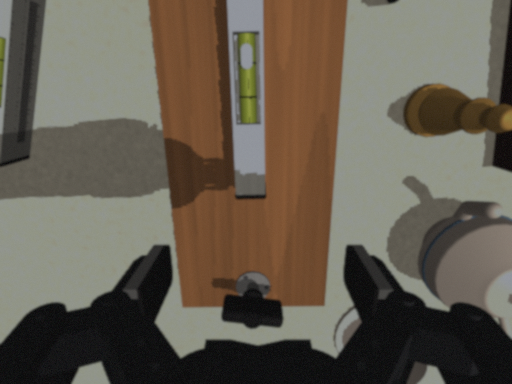

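The bubble stands about 16 mm towards the fixed legs, (247,55) in a vial spanning rows 32–124. That is about 2.6 rad of clockwise turn. Go over the wing (252,310).

jog_arm:
  deltas:
    - [-0.002,-0.014,0,0,0,0.145,1]
    - [-0.002,-0.014,0,0,0,0.145,1]
    - [-0.002,-0.014,0,0,0,0.145,1]
    - [-0.002,-0.014,0,0,0,0.145,1]
    - [-0.002,-0.014,0,0,0,0.145,1]
    - [-0.002,-0.014,0,0,0,0.145,1]
    - [-0.002,-0.014,0,0,0,0.145,1]
    - [-0.002,-0.014,0,0,0,0.145,1]
    - [-0.001,-0.014,0,0,0,0.145,1]
    - [-0.001,-0.012,0,0,0,0.145,1]

```text
t: 10.45
eef_pos: [0.5264, -0.043, 0.2152]
tool_rot: [-0.0, 0.095, 0.995, 0.0]
contact_force: [0.3, 0.3, -0.2]
gripper_width: 0.993
grasp_force: 0.0
```

jog_arm:
  deltas:
    - [0,0,0,0,0,0,1]
    - [0,0,0,0,0,0,1]

```text
t: 10.65
eef_pos: [0.5264, -0.0426, 0.2154]
tool_rot: [-0.0, 0.1, 0.995, 0.0]
contact_force: [-0.0, 0.1, 0.1]
gripper_width: 0.996
grasp_force: 0.0
```

Run:
```python
from h import *
o=bot.get_obs();print(o["t"],o["q"].round(3),o["eef_pos"].round(4),R.from_quat(o["tool_rot"][[1,2,3,0]]).as_matrix().round(3)[:,1])
c=bot.read_camera("wrist"); save(c,"w4.png"); print(proj(c,(.5265,-.0445,.125)), proj(c,(.544,.174,.117)))
```

```text
10.65 [-0.467  0.267  0.516  1.946 -0.159  0.969  1.495] [ 0.5264 -0.0426  0.2154] [0.2  0.98 0.  ]
[254.46589015 191.44320792] [514.70062684 158.5172039 ]
```

View pics/w4.png

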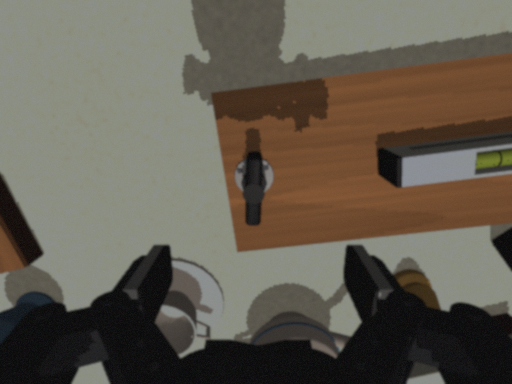

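The wing (254,152)–(254,224) is square to the jaws and within 2 mm of the prediction. Descend and grip.

jog_arm:
  deltas:
    - [-0.001,-0.002,-0.02,0,0,0,1]
    - [0,0,-0.03,0,0,0,1]
    - [0,0,-0.03,0,0,0,1]
    - [0,0,-0.014,0,0,0,0.7]
    - [0,0,0,0,0,0,0.3]
    - [0,0,0,0,0,0,0]
    - [0,0,0,0,0,0,0]
    - [0,0,0,0,0,0,0]
    - [0,0,0,0,0,0,0]
  newtons: 60

```text
t: 11.6
eef_pos: [0.5258, -0.0458, 0.1226]
tool_rot: [0.001, 0.099, 0.995, 0.0]
contact_force: [-0.5, 0.5, 0.5]
gripper_width: 0.002
grasp_force: 0.0
```

Run:
```python
from h import *
c=bot.read_camera("wrist"); o=bot.get_obs(); print(o["gripper_width"],o["grasp_force"],o["eef_pos"])
s=bot.read_camera("scene"); 
a=cv2.resize(c["img"],(400,300)); u,v=map(int,proj(s,(.5265,-.0445,.125))); b=cv2.resize(s["img"][v-50:v+50,u-65:u+65],(390,300),interpolation=cv2.INTER_CUBIC)
cv2.imwrite("pics/x5.png",np.hstack([a,b])[:,:,::-1])
```

```text
0.0015914509172797033 0.0 [ 0.52570375 -0.04575756  0.12238428]
```

View pics/x5.png

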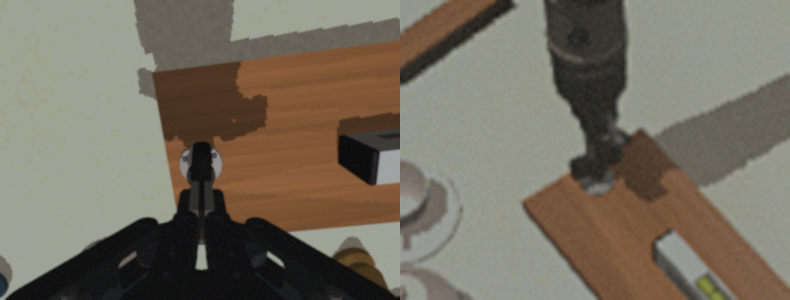

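Run:
```python
from h import *
c=bot.read_camera("wrist");save(c,"w5.png"); print("eye",c["eye"],c["K"][0])
for x in(.495,.5255,.556):
  for z in(.125,.095): print(x,z,proj(c,(x,-.0445-(x-.5255)*-.0-(x-.5255)*.2,z)).round(0))
print("tip",proj(c,(.5258,-.0458,.1005)).round(0),"tcp",proj(c,(.5258,-.0458,.1226)).round(0))
g=cv2.cvtColor(c["img"],cv2.COLOR_RGB2GRAY)
print(g[170:262:4,236:280:3])
t=bot.read_camera("top"); print("washer",onz(t,278.8,201.7,.075), bot.get_obs()["t"])
```

```text
eye [ 0.44753485 -0.02938402  0.26850866] [298.24341827   0.         257.63692672]
0.495 0.125 [259. 191.]
0.495 0.095 [258. 175.]
0.5255 0.125 [258. 245.]
0.5255 0.095 [258. 222.]
0.556 0.125 [258. 294.]
0.556 0.095 [258. 265.]
tip [256. 227.] tcp [256. 244.]
[[ 51  50  52  52  51  51  51  51  50  53  52  56  53  55  55]
 [ 54  52  52  52  52  52  55  53  53  53  52  53  52  55  69]
 [ 54  53  53  51  54  54  55  55  55  58  54  56  69  98  97]
 [ 57  56  58  56  54  42  28  24  35  30  45  55  58  95  98]
 [ 60  55  57  53  22  14  10  18  10  14  10  37  57  83  95]
 [ 91  68  67  64  18  19  17  11  15  13  12  28  68  78  90]
 [ 94 127  94  60  15  12  14  12  10  15  16  30 135 136  81]
 [135 127  72  54  17  17  17  22  14  19  10  22  64  76 133]
 [ 71  56  72  45  14  19  22  21  24  14  18  14  80  88 141]
 [ 79  69  73  47  17  15  17  19  19  23  15  17  94 146 145]
 [136 125  72  42  12  21  21  16  15  15  20  28 122 143 145]
 [137 136  66  16  16  17  18  21  18  16  13  23  95 144 144]
 [138 126  29  25  14  15  13  17  15  23  19  18  37 131 146]
 [136  85  44  30  16  12  17  21  18  21  20  17  44 100 141]
 [125  66  42  16  20  25  20  22  22  24  23  25  46  83 130]
 [ 98  87  42  22  20  16  17  15  18  20  18  25  40  88  96]
 [ 98  92  48  44  44  44  35  18  24  46  48  44  51  94  98]
 [ 97  96  94  58  48  46  35  15  20  45  47  49  88  99  99]
 [ 49  46  36  41  45  48  36  16  23  48  45  47  46  47  46]
 [ 19  19  21  43  47  46  35  20  22  46  45  47  33  20  16]
 [ 15  17  21  47  46  46  36  11  21  47  46  47  34  15  17]
 [ 18  19  25  45  47  48  35  15  17  44  49  46  41  21  20]
 [ 22  22  28  44  47  49  29  15  22  47  43  43  41  21  11]]
washer [ 0.52712043 -0.0470166   0.075     ] 11.8
```

Run:
```python
from h import *
f=lambda a:(255*(a/255.)**.45).astype(np.uint8)
w=cv2.imread("pics/w5.png"); a=cv2.resize(w[160:300,180:340],(480,420),interpolation=cv2.INTER_CUBIC)
s=bot.read_camera("scene")["img"][:,:,::-1]; u,v=232,162
b=cv2.resize(s[v-40:v+26,u-25:u+25],(318,420),interpolation=cv2.INTER_CUBIC)
cv2.imwrite("pics/x6.png",f(np.hstack([a,b])))
```

```text
(no output)
```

View pics/x6.png

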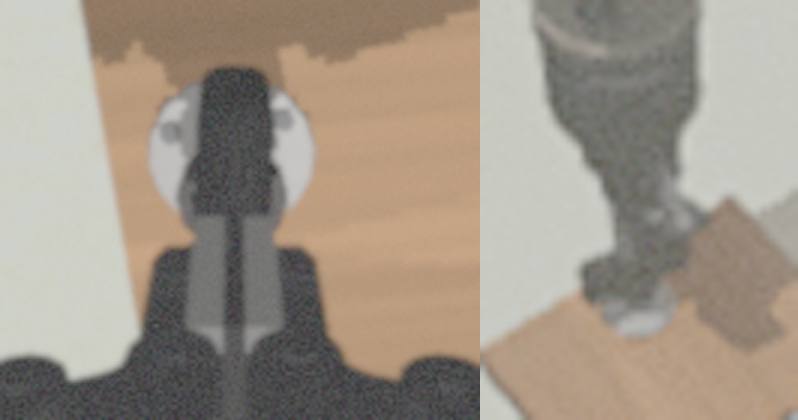

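The crop shows the shut fingers (crop rows 215–325) standing over the wing instead of beside it. I'll open, go lower and close again.

jog_arm:
  deltas:
    - [0,0,0.02,0,0,0,0.3]
    - [0,0,0.01,0,0,0,1]
    - [0,0,0,0,0,0,1]
    - [0,0,0,0,0,0,1]
    - [0,0,0,0,0,0,1]
    - [0,0,0,0,0,0,1]

```text
t: 12.45
eef_pos: [0.5249, -0.0457, 0.1511]
tool_rot: [-0.001, 0.099, 0.995, -0.0]
contact_force: [-0.0, -0.7, -0.8]
gripper_width: 0.991
grasp_force: 0.0
```

jog_arm:
  deltas:
    - [0,0,-0.02,0,0,0,1]
    - [0,0,-0.015,0,0,0,1]
    - [0,0,-0.007,0,0,0,1]
    - [0,0,0,0,0,0,1]
    - [0,0,0,0,0,0,1]

```text
t: 12.95
eef_pos: [0.5255, -0.0459, 0.1099]
tool_rot: [0.0, 0.099, 0.995, -0.0]
contact_force: [-0.0, 0.2, 0.1]
gripper_width: 1.004
grasp_force: 0.0
```

jog_arm:
  deltas:
    - [0,0,0,0,0,0,0.4]
    - [0,0,0,0,0,0,0.1]
    - [0,0,0,0,0,0,0]
    - [0,0,0,0,0,0,0]
    - [0,0,0,0,0,0,0]
    - [0,0,0,0,0,0,0]

```text
t: 13.55
eef_pos: [0.5253, -0.0462, 0.1101]
tool_rot: [0.0, 0.099, 0.995, -0.0]
contact_force: [-2.3, -0.5, 5.1]
gripper_width: 0.139
grasp_force: 61.2
```

Gripped. Turn clockwise about 2.4 rad.

jog_arm:
  deltas:
    - [0,0,0,0,0,-0.1,0]
    - [0,0,0,0,0,-0.145,0]
    - [0,0,0,0,0,-0.145,0]
    - [0,0,0,0,0,-0.145,0]
    - [0,0,0,0,0,-0.145,0]
    - [0,0,0,0,0,-0.145,0]
    - [0,0,0,0,0,-0.145,0]
    - [0,0,0,0,0,-0.1,0]
    - [0,0,0,0,0,0,0]

```text
t: 14.45
eef_pos: [0.5269, -0.0444, 0.1101]
tool_rot: [0.001, 0.592, 0.806, 0.001]
contact_force: [3.6, 4.3, 0.9]
gripper_width: 0.143
grasp_force: 60.8
```

jog_arm:
  deltas:
    - [0,0,0,0,0,-0.145,0]
    - [0,0,0,0,0,-0.145,0]
    - [0,0,0,0,0,-0.145,0]
    - [0,0,0,0,0,-0.145,0]
    - [0,0,0,0,0,-0.145,0]
    - [0,0,0,0,0,-0.145,0]
    - [0,0,0,0,0,-0.145,0]
    - [0,0,0,0,0,-0.145,0]
    - [0,0,0,0,0,-0.13,0]
    - [0,0,0,0,0,0,0]

```text
t: 15.45
eef_pos: [0.5295, -0.0454, 0.1102]
tool_rot: [0.002, 0.958, 0.288, 0.003]
contact_force: [13.1, 1.4, -8.0]
gripper_width: 0.139
grasp_force: 59.7
```

jog_arm:
  deltas:
    - [0,0,0,0,0,0,0]
    - [0,0,0,0,0,0,0]
    - [0,0,0,0,0,0,0]
    - [0,0,0,0,0,0,0]
    - [0,0,0,0,0,0,0]
    - [0,0,0,0,0,0,0]
    - [0,0,0,0,0,0,0]
    - [0,0,0,0,0,0,0]

```text
t: 16.25
eef_pos: [0.5296, -0.0453, 0.1102]
tool_rot: [0.002, 0.957, 0.29, 0.003]
contact_force: [13.2, 1.3, -9.6]
gripper_width: 0.143
grasp_force: 59.5
```

Run:
```python
from h import *
o=bot.get_obs();print(o["t"],o["q"].round(3),o["tool_rot"].round(3))
for n in("scene","wrist"):
    c=bot.read_camera(n); save(c,n+"7.png")
    try: bubble(c)
    except Exception as e: print(n,e)
```

```text
16.25 [-0.812  0.646  1.074  2.055 -0.75   0.888 -0.293] [0.002 0.957 0.29  0.003]
vial mid 0.0036 span 0.0608 counts [3 2 2 2 2 2 2 3 1 2 1 0 0 0 0 0 0 0 0 0 1 2 2 2 3 2 2 2 2 3] at [-29 -27 -25 -23 -21 -19 -17 -15 -13 -11  -9  -7  -5  -3  -1   1   3   5
   7   9  11  13  15  17  19  21  23  25  27  29]
wrist index -1 is out of bounds for axis 0 with size 0
```

The bubble is now about +1 mm. Turn 0.18 rad more, then release and rise.

jog_arm:
  deltas:
    - [0,0,0,0,0,-0.09,0]
    - [0,0,0,0,0,-0.09,0]
    - [0,0,0,0,0,0,0]
    - [0,0,0,0,0,0,0.3]
    - [0,0,0,0,0,0,0.8]
    - [0,0,0,0,0,0,1]
    - [0,0,0,0,0,0,1]
    - [0,0,0,0,0,0,1]
    - [0,0,0.03,0,0,0,1]
    - [0,0,0.04,0,0,0,1]

```text
t: 17.35
eef_pos: [0.5238, -0.0456, 0.1793]
tool_rot: [-0.0, 0.98, 0.2, -0.002]
contact_force: [1.0, 0.7, 0.6]
gripper_width: 0.998
grasp_force: 0.0
```

jog_arm:
  deltas:
    - [0,0,0.03,0,0,0.145,1]
    - [0,0.03,0.01,0,0,0.145,1]
    - [0,0.03,0,0,0,0.145,1]
    - [0,0.03,0,0,0,0.145,1]
    - [0,0.03,0,0,0,0.145,1]
    - [0,0.02,0,0,0,0.145,1]
    - [0,0,0,0,0,0,1]
    - [0,0,0,0,0,0,1]

```text
t: 18.15
eef_pos: [0.525, 0.094, 0.2197]
tool_rot: [-0.0, 0.804, 0.594, -0.0]
contact_force: [-0.6, -0.4, 0.1]
gripper_width: 0.998
grasp_force: 0.0
```

Run:
```python
from h import *
o=bot.get_obs();print(o["t"],o["q"].round(3),o["eef_pos"].round(4),o["tool_rot"].round(3))
for n in("scene","wrist"):
    c=bot.read_camera(n); save(c,n+"8.png")
    try: bubble(c)
    except Exception as e: print(n,e)
```

```text
18.15 [-1.145  0.437  1.12   1.95  -0.458  1.039 -0.118] [0.525  0.094  0.2197] [-0.     0.804  0.594 -0.   ]
vial mid 0.0036 span 0.0608 counts [3 2 2 2 2 2 2 3 1 2 0 0 0 0 0 0 0 0 0 0 1 2 2 2 3 2 2 2 2 3] at [-29 -27 -25 -23 -21 -19 -17 -15 -13 -11  -9  -7  -5  -3  -1   1   3   5
   7   9  11  13  15  17  19  21  23  25  27  29]
vial mid 0.0032 span 0.0661 counts [36 37 39 39 38 40 39 40 39 40 39 42 18  7  3  3  4  3  2  5 13 38 42 43
 47 43 48 46 44 47 47 47 46] at [-32 -30 -28 -26 -24 -22 -20 -18 -16 -14 -12 -10  -8  -6  -4  -2   0   2
   4   6   8  10  12  14  16  18  20  22  24  26  28  30  32]
```

The bubble runs from about -8.4 to +8.5 mm, so it is centred. Shut the fingers and go over the solid part of the level top, 52 mm towards the foot.

jog_arm:
  deltas:
    - [0.004,0.008,0,0,0,0.055,0.5]
    - [0.004,0.008,0,0,0,0.055,0]
    - [0.004,0.008,0,0,0,0.055,0]
    - [0.0035,0.007,0,0,0,0.055,0]
    - [0,0,0,0,0,0,0]
    - [0,0,-0.02,0,0,0,0]
    - [0,0,-0.02,0,0,0,0]
    - [0,0,-0.015,0,0,0,0]
    - [0,0,-0.01,0,0,0,0]
    - [0,0,0,0,0,0,0]

```text
t: 19.25
eef_pos: [0.54, 0.1245, 0.1536]
tool_rot: [-0.0, 0.734, 0.679, -0.001]
contact_force: [0.3, 1.0, 0.0]
gripper_width: 0.001
grasp_force: 0.0
```

jog_arm:
  deltas:
    - [0,0,-0.002,0,0,0,0]
    - [0,0,-0.002,0,0,0,0]
    - [0,0,-0.002,0,0,0,0]
    - [0,0,-0.002,0,0,0,0]
    - [0,0,-0.001,0,0,0,0]
    - [0,0,0,0,0,0,0]

```text
t: 19.85
eef_pos: [0.5407, 0.1252, 0.1456]
tool_rot: [-0.0, 0.734, 0.679, -0.0]
contact_force: [0.0, -0.0, 0.6]
gripper_width: -0.0
grasp_force: 0.0
```

jog_arm:
  deltas:
    - [0,0,-0.001,0,0,0,0]
    - [0,0,-0.001,0,0,0,0]
    - [0,0,-0.001,0,0,0,0]
    - [0,0,0,0,0,0,0]

```text
t: 20.25
eef_pos: [0.5407, 0.1252, 0.1426]
tool_rot: [-0.0, 0.734, 0.679, -0.0]
contact_force: [0.2, 0.1, 0.9]
gripper_width: -0.002
grasp_force: 0.0
```

jog_arm:
  deltas:
    - [0,0,-0.001,0,0,0,0]
    - [0,0,-0.001,0,0,0,0]
    - [0,0,0,0,0,0,0]

```text
t: 20.55
eef_pos: [0.5407, 0.1252, 0.1406]
tool_rot: [-0.0, 0.734, 0.679, -0.0]
contact_force: [-1.1, -0.5, 0.0]
gripper_width: 0.001
grasp_force: 0.0
```

jog_arm:
  deltas:
    - [0,0,-0.001,0,0,0,0]
    - [0,0,-0.001,0,0,0,0]
    - [0,0,0,0,0,0,0]

```text
t: 20.85
eef_pos: [0.5407, 0.1252, 0.1386]
tool_rot: [-0.0, 0.734, 0.679, -0.0]
contact_force: [-0.2, -0.6, 0.6]
gripper_width: -0.002
grasp_force: 0.0
```

jog_arm:
  deltas:
    - [0,0,-0.001,0,0,0,0]
    - [0,0,0,0,0,0,0]

```text
t: 21.05
eef_pos: [0.5407, 0.1252, 0.1376]
tool_rot: [-0.0, 0.734, 0.679, -0.0]
contact_force: [-1.2, 1.1, -0.3]
gripper_width: -0.003
grasp_force: 0.0
```

jog_arm:
  deltas:
    - [0,0,-0.001,0,0,0,0]
    - [0,0,0,0,0,0,0]

```text
t: 21.25
eef_pos: [0.5407, 0.1252, 0.1366]
tool_rot: [-0.0, 0.734, 0.679, -0.0]
contact_force: [0.0, 0.2, 0.8]
gripper_width: -0.003
grasp_force: 0.0
```

jog_arm:
  deltas:
    - [0,0,-0.001,0,0,0,0]
    - [0,0,0,0,0,0,0]

```text
t: 21.45
eef_pos: [0.5407, 0.1252, 0.1356]
tool_rot: [-0.0, 0.734, 0.679, -0.0]
contact_force: [-0.3, 0.2, -0.2]
gripper_width: -0.002
grasp_force: 0.0
```

jog_arm:
  deltas:
    - [0,0,-0.001,0,0,0,0]
    - [0,0,0,0,0,0,0]

```text
t: 21.65
eef_pos: [0.5407, 0.1252, 0.1346]
tool_rot: [-0.0, 0.734, 0.679, -0.0]
contact_force: [-0.4, -0.4, -0.1]
gripper_width: 0.001
grasp_force: 0.0
```

jog_arm:
  deltas:
    - [0,0,-0.001,0,0,0,0]
    - [0,0,-0.001,0,0,0,0]
    - [0,0,-0.001,0,0,0,0]
    - [0,0,0,0,0,0,0]

```text
t: 22.05
eef_pos: [0.5407, 0.1252, 0.1315]
tool_rot: [-0.0, 0.734, 0.679, -0.0]
contact_force: [0.5, -0.2, 0.4]
gripper_width: -0.002
grasp_force: 0.0
```

Run:
```python
from h import *
print(bot.tip_reach)
f=lambda a:(255*(a/255.)**.6).astype(np.uint8)
s=bot.read_camera("scene"); w=bot.read_camera("wrist")["img"][:,:,::-1]
u,v=map(int,proj(s,(.5405,.125,.13))); b=cv2.resize(s["img"][v-45:v+45,u-30:u+30,::-1],(280,420),interpolation=cv2.INTER_CUBIC)
a=cv2.resize(w[130:320,140:370],(508,420),interpolation=cv2.INTER_CUBIC)
cv2.imwrite("pics/x9.png",f(np.hstack([a,b])))
```

```text
0.022
```

View pics/x9.png

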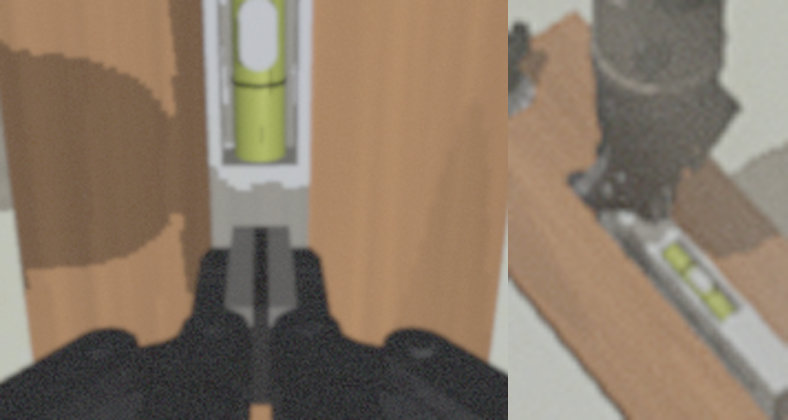

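The shut fingers (crop (260,230)) are directly over the level's solid top, just short of touching. The bubble is centred between its lines. Continue down slowly.

jog_arm:
  deltas:
    - [0,0,-0.001,0,0,0,0]
    - [0,0,-0.001,0,0,0,0]
    - [0,0,-0.001,0,0,0,0]
    - [0,0,0,0,0,0,0]

```text
t: 22.55
eef_pos: [0.5407, 0.1252, 0.1285]
tool_rot: [-0.0, 0.734, 0.679, -0.0]
contact_force: [0.6, -0.7, 0.1]
gripper_width: -0.001
grasp_force: 0.0
```

jog_arm:
  deltas:
    - [0,0,-0.001,0,0,0,0]
    - [0,0,-0.001,0,0,0,0]
    - [0,0,0,0,0,0,0]

```text
t: 22.85
eef_pos: [0.5407, 0.1252, 0.1266]
tool_rot: [-0.0, 0.734, 0.679, -0.0]
contact_force: [0.1, -0.8, 0.4]
gripper_width: -0.0
grasp_force: 0.0
```

jog_arm:
  deltas:
    - [0,0,-0.001,0,0,0,0]
    - [0,0,-0.001,0,0,0,0]
    - [0,0,0,0,0,0,0]

```text
t: 23.15
eef_pos: [0.5407, 0.1252, 0.1246]
tool_rot: [-0.0, 0.734, 0.679, -0.0]
contact_force: [0.8, -0.5, -1.5]
gripper_width: -0.003
grasp_force: 0.0
```

jog_arm:
  deltas:
    - [0,0,-0.001,0,0,0,0]
    - [0,0,-0.001,0,0,0,0]
    - [0,0,0,0,0,0,0]

```text
t: 23.45
eef_pos: [0.5407, 0.1252, 0.1226]
tool_rot: [-0.0, 0.734, 0.679, -0.0]
contact_force: [-0.7, 0.3, 0.4]
gripper_width: -0.003
grasp_force: 0.0
```

jog_arm:
  deltas:
    - [0,0,-0.001,0,0,0,0]
    - [0,0,-0.001,0,0,0,0]
    - [0,0,0,0,0,0,0]

```text
t: 23.75
eef_pos: [0.5407, 0.1252, 0.1206]
tool_rot: [-0.0, 0.734, 0.679, -0.0]
contact_force: [0.1, 0.3, -0.5]
gripper_width: 0.001
grasp_force: 0.0
```

jog_arm:
  deltas:
    - [0,0,-0.001,0,0,0,0]
    - [0,0,-0.001,0,0,0,0]
    - [0,0,0,0,0,0,0]

```text
t: 24.05
eef_pos: [0.5407, 0.1252, 0.1186]
tool_rot: [-0.0, 0.734, 0.679, -0.0]
contact_force: [-1.0, -0.6, 0.5]
gripper_width: 0.001
grasp_force: 0.0
```

Run:
```python
from h import *
c=bot.read_camera("wrist"); o=bot.get_obs(); print(o["eef_pos"],o["contact_force"],o["joint_torque"].round(2)); bubble(c)
print("tip if z=.117",proj(c,(.5407,.1362,.117)),"tip if .095",proj(c,(.5407,.1362,.097)),"tcp",proj(c,o["eef_pos"]),c["eye"])
g=cv2.cvtColor(c["img"],cv2.COLOR_RGB2GRAY); print(g[215:265:2,243:275:2])
print("level end -y top",proj(c,(.5370,.0775,.117)))
```

```text
[0.54071911 0.12521741 0.11864598] [ 0.21950617 -0.02241198  0.00224559] [-0.000e+00 -4.361e+01  1.310e+01 -1.987e+01  0.000e+00 -0.000e+00
  1.000e-02]
vial mid 0.0029 span 0.0659 counts [ 77  72  96  72  94  75  95  98  75 100  94  87  50  26  18  16  16  16
  17  25  41  91 102 103 104 104 109 125 107 108 135 108] at [-32 -30 -28 -26 -24 -22 -20 -18 -16 -14 -12 -10  -8  -6  -4  -2   0   2
   4   6   8  10  12  14  16  18  20  22  24  26  28  30]
tip if z=.117 [255.594989  225.3553189] tip if .095 [255.80895826 211.24460892] tcp [257.17945917 244.78906768] [0.54712458 0.20545273 0.26492047]
[[141 153 159 161 164 165 164 163 164 164 166 165 166 165 165 163]
 [111 150 163 165 166 167 167 165 166 166 167 167 165 167 167 167]
 [105 131 128 152 166 166 166 166 167 165 167 166 166 163 163 166]
 [106 106 108 143 152 161 166 167 167 167 166 166 158 128 125 128]
 [105 105 105 115 112 150 164 163 164 163 165 163 153 112 106 106]
 [104 103 104 106 108 137 133 127 128 128 127 126 122 106 105 106]
 [105 102 103 105 106 107 106 106 107 110 109 106 108 104 106 108]
 [105 104 104 104 106 103 104 1
[... 520 characters left out ...]
50  50  47  26  16  20  39  51  50  52  49  45  21]
 [ 31  49  51  51  52  46  26  19  17  33  49  52  53  50  49  26]
 [ 38  49  52  51  52  48  25  18  13  33  50  51  52  49  46  27]
 [ 41  50  50  51  51  46  24  17  20  35  50  52  51  50  46  32]
 [ 39  51  50  50  51  47  28  14  15  35  50  52  51  51  51  30]
 [ 43  50  51  49  52  50  25  12  22  32  48  53  52  49  49  34]
 [ 46  50  51  51  50  46  21  17  10  28  49  51  54  51  49  38]
 [ 44  50  53  51  49  46  25  11  16  31  50  52  52  50  48  39]
 [ 45  52  51  49  51  44  25  14  17  35  49  49  52  50  50  40]
 [ 51  50  50  49  50  46  18  18  18  34  50  51  52  51  52  42]]
level end -y top [257.12358401 313.96531939]
```

jog_arm:
  deltas:
    - [0,0,-0.001,0,0,0,0]
    - [0,0,-0.001,0,0,0,0]
    - [0,0,-0.001,0,0,0,0]
    - [0,0,0,0,0,0,0]

```text
t: 24.5
eef_pos: [0.5407, 0.1252, 0.1155]
tool_rot: [-0.0, 0.734, 0.679, -0.0]
contact_force: [-0.3, 0.2, -0.5]
gripper_width: -0.001
grasp_force: 0.0
```

jog_arm:
  deltas:
    - [0,0,-0.001,0,0,0,0]
    - [0,0,-0.001,0,0,0,0]
    - [0,0,0,0,0,0,0]

```text
t: 24.8
eef_pos: [0.5408, 0.1252, 0.1136]
tool_rot: [0.0, 0.734, 0.679, -0.0]
contact_force: [0.1, 0.4, -0.1]
gripper_width: -0.004
grasp_force: 0.0
```

jog_arm:
  deltas:
    - [0,0,-0.001,0,0,0,0]
    - [0,0,-0.001,0,0,0,0]
    - [0,0,0,0,0,0,0]

```text
t: 25.1
eef_pos: [0.5412, 0.1252, 0.1135]
tool_rot: [-0.001, 0.734, 0.679, 0.001]
contact_force: [-6.5, 0.1, 19.0]
gripper_width: 0.001
grasp_force: 9.8
```

jog_arm:
  deltas:
    - [0,0,0.0008,0,0,0,0]
    - [0,0,0,0,0,0,0]
    - [0,0,0,0,0,0,0]
    - [0,0,0,0,0,0,0]
    - [0,0,0,0,0,0,0]
    - [0,0,0,0,0,0,0]
    - [0,0,0,0,0,0,0]
    - [0,0,0,0,0,0,0]
    - [0,0,0,0,0,0,0]
    - [0,0,0,0,0,0,0]

```text
t: 26.1
eef_pos: [0.541, 0.1252, 0.1135]
tool_rot: [-0.0, 0.734, 0.679, 0.0]
contact_force: [-3.6, -0.6, 11.5]
gripper_width: -0.001
grasp_force: 5.4
```

Run:
```python
from h import *
c=bot.read_camera("wrist"); bubble(c); o=bot.get_obs(); print(o["t"],o["contact_force"],o["eef_pos"])
```

```text
vial mid 0.0027 span 0.0660 counts [ 73 100  75  98  75 100 100  75  99 100  96 104  62  24  20  20  17  19
  26  24  37  81 108 119 120 108 131 113 110 140 112 140] at [-32 -30 -28 -26 -24 -22 -20 -18 -16 -14 -12 -10  -8  -6  -4  -2   0   2
   4   6   8  10  12  14  16  18  20  22  24  26  28  30]
26.15 [-4.16356176 -1.16969459 12.03026824] [0.54096392 0.12520783 0.11346359]
```

The arm is pressing steadily with about 11.5 N and the bubble is centred, so I'm handing in.

```bash
python3 -c "
from station import bot
print(bot.hand_in())"
```

```text
the job is handed in; nothing more can be done
None
```

The job is handed in at about 26 s: the shelf is levelled, the bubble is within about 1 mm of the middle, and the arm is still pressing the level down with about 11.5 N. The hand-in returned no verdict, and I didn't re-measure the other objects on the table.

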